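# Snug up the wing nut on the storage tiers

## Robot

A 7-joint arm with a two-finger parallel gripper is mounted at the origin on the work surface. World frame = base frame: x ahead of the robot, y to its left, z up, the work surface at z = 0. Lengths are in m, angles in rad, forces in N, time in s.
With the tool pointing down it reaches from about 0.4 to 0.875 m from the base axis. Payload 4.4 kg.
Tool frame: the origin (TCP) lies on the mounting face of the last link; the fingertips stand 173 mm ahead of it and the grasp point (between the pads) lies 155 mm ahead of it; z points along the fingers, y is the line along which they close (so a half turn about z gives the same grasp; the last joint's range is limited). The gripper opens to 85 mm and grips with 20 to 120 N. Pads are 22 mm wide; open, the fingers measure 114 mm over their backs; the gripper's body (76 mm by 85 mm) begins 54 mm behind the grasp point. The pads swing forward as they close: fully open they stand 13 mm farther back than shut.
Start: joints at [-1.406, 0.628, 0.038, 1.517, -0.027, 0.996, -0.02], TCP at [0.149, 0.633, 0.405] pointing down, gripper open.
Joint ranges: [-3.06, 3.06], [-0.37, 2.12], [-1.25, 1.32], [0.18, 2.47], [-1.1, 4.24], [0.23, 1.98], [-2.94, 2.94]. Speed limits (rad/s): [2.57, 2.57, 3.14, 3.14, 3.14, 3.14, 3.14].

## Interface

Orientations are given as [roll, pitch, yaw] about the fixed x, y, z axes, in that order (R = Rz(yaw) Ry(pitch) Rx(roll)).
In Python, from cell import * gives the robot as it stands. The module is installed in compiled form; this text tells all that it offers.
- The arm moves only by the tool step_arm, never from a script. Its argument "commands" is text: rows parted by semicolons, each of 4 numbers parted by spaces: the shift along the tool's x, y, z in cm, then the turn about the tool's z in rad. A call has 1 to 12 rows; each row is the pose to reach, as a shift and turn from the pose commanded when the call began, along the tool's axes at that moment; what a row does not reach only later rows make up. A row lasts 1/12 s, in which the tool goes at most 41.7 mm and 7.16 degrees, less where a joint would pass 70% of its speed; a pose out of reach is approached as far as the arm can. A call with a gripper value outside its range is refused whole. "gripper" is the closure in counts, from 0 (fully open) to 255 (shut), set as the call begins (left out, the last holds). The fingers move at their own pace and stop on an object; "newtons" is the grip in N (left out, the last holds). Time passes only in rows, so rows that repeat a pose let the fingers close. It gives the time, the measured TCP pose, the force, the opening and the grip force at its end, in the units of the state.
- get_state(): the state, without advancing time (a new reading comes with each control period).
- camera(name): name is "scene" or "side" or "wrist"; returns the picture (384x512x3 uint8, red, green, blue); there is no depth.
- camera_params(name): a dict with "intrinsics" (3x3 intrinsics, pixels), "k1" (the pictures are not rectified: a ray, as slopes to the right and down, at radius r is drawn at 1 + k1 r^2 times it, then the intrinsics apply), "xyz" and "attitude" of the camera in the world. Camera axes: x right, y down, z forward; pixel columns grow to the right and rows downward; lengths in m; the calibration is good to about 2 mm. A picture is of the moment at which its call begins: read the wrist's pose just before it. camera_params takes no time and is no camera call; for the wrist camera it gives the pose at the moment of the call.
- finish_job(): hands the job in; it is judged then, once.
Trained networks look in the newest picture that a camera, given by its name, has taken for a name from the list of things; names that differ only in an ending like _2 or _b are one class to them, and where a whole thing is asked for, a point or a joint stands for the part that bears it (a point fixed in the world has none). Each returns a list of dicts, best first, with "score" (0 to 1); they miss things now and then, are a little off and sometimes report something else, mostly with a low value. They report only what shows in the picture. A call takes as long as a camera call. They do not tell look-alikes from the thing itself.
- look_for(camera, label): "xy" ([column, row] in pixels, amid what is visible of it).
- landmark_of(camera, label): "xy" ([column, row] in pixels: a listed point, or the origin of a listed thing).
The state is a dict: "clock": time; "joint_positions": joint angles; "dq": joint speeds; "effort": joint torques, N m; "eef_pos": TCP position; "orientation": TCP orientation; "contact_force": force on the tool from outside, world axes, zero at the start; "moment": the same for the moment, N m; "width": opening from 0.0 (shut) to 1.0 (fully open); "gripper_force": force on a finger pad.
Only numpy, scipy, OpenCV 4.12 (cv2) and the standard library are available. Lean on these libraries where they do the work, as an engineer would, in place of code of your own. Each camera call takes 0.05 s, during which the arm holds its last target. There are 200 camera calls.

## Task

The orange wing nut on top of the sage storage tiers has worked loose: tighten it clockwise (seen from above) until it is fully down and snug on its white collar. Turn it only by light pushes of the shut fingertips against the side of its wings, in at least two separate strokes with the fingers taken off in between; do not pinch the nut or ram it. Leave the tiers standing where they are, and do not disturb the toys around them.

Things in the scene. Friction and masses are not known exactly. Their poses are not given: they have to be found in the camera images.
- wingnut (a joint): Turn of the orange plastic wing nut, rad: 0 = snug on its collar (a hard stop), positive = unscrewed counter-clockwise seen from above, at most 9.2. It starts 4.8 to 8.4 rad loose (0.75 to 1.35 turns to go). Right-hand coarse thread: it sinks 6 mm per turn as it is tightened clockwise. Friction holds it where it is left; about 0.045 N m turns it (1.5 N at 30 mm from the axis).
- nut_wings (a point): Point on the wing nut's vertical axis at mid-height of its wings; its x axis points along one wing, the other wing points to -x, z is up. It turns and sinks with the nut; when snug it is 146 mm above the work surface. The nut: hub 25 mm diameter, from 14 mm below to 6 mm above this point; two upright flat wings, each from the hub out to 42 mm from the axis, 7 mm thick, from 10 mm below to 10 mm above this point. The wings' tops are at most 165 mm above the work surface.
- wing_tip (a point): Middle of the outer end of one wing, 42 mm from the nut's axis along the x axis of nut_wings.
- tiers: Two stacked open-fronted sage plastic bins with wooden blocks in them and a flat lid, 166 x 166 mm, 126 mm to the lid's top, about 2.6 kg, loose on the shelf. Origin: centre of the underside, z up, the open front faces +x. In the middle of the lid a white collar (42 mm diameter, 6 mm high, top at 132 mm) carries a fixed upright steel threaded rod, 13 mm diameter, top at 170 mm, on which the wing nut runs; nothing else stands on the lid.
- solitaire: Bystander: round beech peg solitaire board with red and blue pegs, 150 mm diameter, 27 mm high with pegs. Origin: centre of the underside.
- canister: Bystander: stainless steel canister with a dark twist cap, 68 mm diameter, 106 mm high. Origin: centre of the underside.
- octopus: Bystander: pink rubbery octopus, about 128 mm across its arms, 68 mm high. Origin: centre of the underside.
- glass_dish: Bystander: hexagonal glass dish of coloured wooden triangles, about 130 mm across its corners, 34 mm high. Origin: centre of the underside.
Mind the look-alikes: they are no part of the job. What is shaped like the tiers but red or turquoise is not meant.

How it is judged:
By the outcome, as a careful person would: the job done as asked, in the order asked, and still so for the second after the job is handed in, with the robot touching nothing.
It also fails if it takes over 70 s, if anything falls off the work surface, if the arm or the gripper's body presses on something with over 40 N, if the wrist force passes 120 N, or if a joint passes its speed limit or range.

## Working session

There is one attempt and no reset: what is moved stays moved. The work goes in short steps, Python scripts to look and compute and a tool call to move; the robot and the scene stay as the last step left them, time stands still between calls to the robot, and variables do not carry over. Pictures are saved under pics/ and viewed, at most 10 in all, crops included, and the job is handed in when it is done.

Besides the shell and the picture viewer there is one more tool, called after ">>>" as a command line: name --argument value ..., lists and objects as JSON in quotes. step_arm: Moves the arm, as the interface text tells. Its arguments: {"type":"object","properties":{"commands":{"type":"string"},"gripper":{"type":"number"},"newtons":{"type":"number"}},"required":["commands"]}

```bash
mkdir -p pics
cat > h.py <<'E'
from cell import *
import numpy as np, cv2
from scipy.spatial.transform import Rotation as R
def att(a):
    a=np.array(a,float)
    return a if a.shape==(3,3) else R.from_euler('xyz',a).as_matrix()
def ray(p,uv):
    K=np.array(p['intrinsics']);d=((uv[0]-K[0,2])/K[0,0],(uv[1]-K[1,2])/K[1,1])
    d=np.array(d);u=d.copy()
    for _ in range(30): u=d/(1+p['k1']*(u@u))
    return np.array(p['xyz']),att(p['attitude'])@np.r_[u,1]
def atz(p,uv,z):
    o,d=ray(p,uv);return o+d*(z-o[2])/d[2]
def proj(p,X):
    c=att(p['attitude']).T@(np.array(X)-p['xyz']);u=c[:2]/c[2];u=u*(1+p['k1']*(u@u));K=np.array(p['intrinsics'])
    return u*[K[0,0],K[1,1]]+[K[0,2],K[1,2]]
def save(n,im,s=1): cv2.imwrite('pics/'+n,cv2.resize(im[:,:,::-1],None,fx=s,fy=s,interpolation=cv2.INTER_CUBIC))
E
python3 - <<'E'
from h import *
s=get_state();print(s['clock'],s['eef_pos'],s['orientation'],s['contact_force'])
ims=[camera(c) for c in('scene','side')]
save('a.png',np.vstack(ims)[:, :],0.75)
for c in('scene','side'):
    p=camera_params(c);print(c,p['xyz'],p['attitude'])
    for l in('nut_wings','wing_tip','tiers'):
        print(c,l,[(np.round(d['xy']),round(d['score'],2),atz(p,d['xy'],0 if l=='tiers' else .152).round(3)) for d in landmark_of(c,l)[:4]])
E
```

```text
0.0 [0.14858133 0.63248342 0.40377442] [-3.13967566e+00  1.13787996e-05  2.91082929e+00] [ 1.14540152 -0.01632409  0.12507717]
scene [ 0.94137274 -0.53327627  1.25739944] [-2.60300196 -0.01116221  0.73635192]
scene nut_wings [(array([320., 277.]), 0.73, array([ 0.79 , -0.093,  0.152])), (array([ 96., 205.]), 0.67, array([ 0.207, -0.346,  0.152])), (array([261., 182.]), 0.66, array([0.493, 0.018, 0.152])), (array([256.,  84.]), 0.42, array([0.23 , 0.289, 0.152]))]
scene wing_tip [(array([109., 206.]), 0.69, array([ 0.237, -0.324,  0.152])), (array([300., 277.]), 0.64, array([ 0.753, -0.127,  0.152])), (array([265., 174.]), 0.51, array([0.484, 0.046, 0.152])), (array([242.,  89.]), 0.48, array([0.211, 0.244, 0.152]))]
scene tiers [(array([309., 293.]), 0.8, array([ 0.777, -0.091,  0.   ])), (array([252., 112.]), 0.78, array([0.213, 0.29 , 0.   ])), (array([110., 228.]), 0.69, array([ 0.205, -0.341,  0.   ])), (array([260., 214.]), 0.62, array([0.505, 0.005, 0.   ]))]
side [ 0.63572884 -0.93790177  1.35191026] [-2.50945244 -0.00513334  0.15121231]
side nut_wings [(array([260., 173.]), 0.61, array([ 0.501, -0.   ,  0.152])), (array([142., 255.]), 0.55, array([ 0.21 , -0.352,  0.152])), (array([197.,  99.]), 0.47, array([0.216, 0.313, 0.152])), (array([344., 209.]), 0.42, array([ 0.78 , -0.099,  0.152]))]
side wing_tip [(array([189., 109.]), 0.65, array([0.201, 0.253, 0.152])), (array([334., 213.]), 0.58, array([ 0.751, -0.118,  0.152])), (array([260., 162.]), 0.54, array([0.495, 0.046, 0.152])), (array([154., 248.]), 0.49, array([ 0.237, -0.322,  0.152]))]
side tiers [(array([338., 234.]), 0.98, array([ 0.783, -0.1  ,  0.   ])), (array([201., 127.]), 0.89, array([0.217, 0.316, 0.   ])), (array([263., 196.]), 0.81, array([0.51 , 0.015, 0.   ])), (array([147., 276.]), 0.57, array([ 0.193, -0.347,  0.   ]))]
```

View pics/a.png

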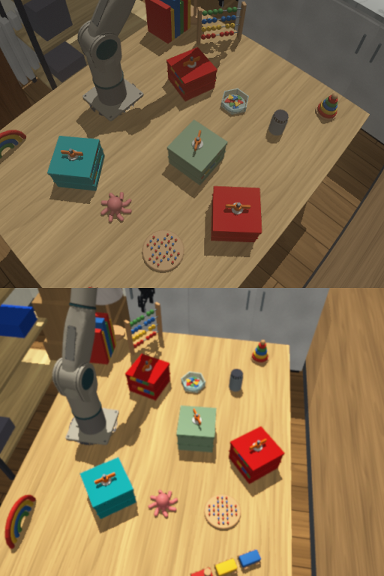

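Four candidates appear in the scene view: turquoise at about (100,205), red at (256,84), red at (320,277) and sage at (261,182). The sage one fits the description. I'll confirm it in a crop.

Run:
```python
from h import *
a=camera('scene');b=camera('side')
c=np.hstack([a[140:250,215:310],b[130:240,215:310]])
save('b.png',c,4)
P=[camera_params(x) for x in('scene','side')]
def tri(u,v):
    A=np.zeros((3,3));B=np.zeros(3)
    for p,q in zip(P,(u,v)):
        o,d=ray(p,q);d/=np.linalg.norm(d);M=np.eye(3)-np.outer(d,d);A+=M;B+=M@o
    return np.linalg.solve(A,B)
L={}
for l in('nut_wings','wing_tip'):
    for c in('scene','side'):
        L[l,c]=[d['xy'] for d in landmark_of(c,l) if np.hypot(d['xy'][0]-260,d['xy'][1]-178)<30]
        print(l,c,np.round(L[l,c],1).tolist())
    print(tri(L[l,'scene'][0],L[l,'side'][0]).round(4))
```

```text
nut_wings scene [[264.7, 185.3]]
nut_wings side [[260.8, 172.6]]
[0.4992 0.0276 0.1241]
wing_tip scene [[266.4, 173.2]]
wing_tip side [[256.3, 162.5]]
[0.4802 0.0558 0.1383]
```

View pics/b.png

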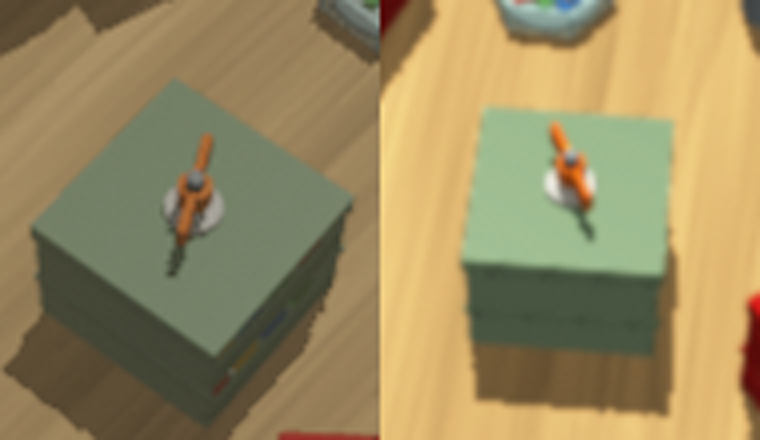

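The crop confirms the sage tiers. In the scene view the rod top is at (263.7,184.5) and the wing tips are at (267,174.5) and (260.5,200). In the side view they are at (262.8,169.2), (258.8,162) and (267,181.5). The front, with the blocks, faces right.

Run:
```python
from h import *
for c,pts in(('scene',[(263.7,184.5,.17),(267,174.5,.155),(260.5,200,.155),(264,194,.132)]),('side',[(262.75,169.2,.17),(258.8,162,.155),(267,181.5,.155)])):
    p=camera_params(c)
    for u in pts: print(c,u,atz(p,u[:2],u[2]).round(4))
p=camera_params('wrist');s=get_state()
T=R.from_euler('xyz',s['orientation']).as_matrix()
print('cam in tool',T.T@(np.array(p['xyz'])-s['eef_pos']),(T.T@att(p['attitude'])).round(2),T.round(3))
print('tool shift cm to above (.5,.005,.40):',T.T@(np.array([.5,.007,.40])-s['eef_pos'])*100)
```

```text
scene (263.7, 184.5, 0.17) [0.511  0.0076 0.17  ]
scene (267, 174.5, 0.155) [0.4898 0.0464 0.155 ]
scene (260.5, 200, 0.155) [ 0.5317 -0.0284  0.155 ]
scene (264, 194, 0.132) [0.5174 0.0034 0.132 ]
side (262.75, 169.2, 0.17) [0.5105 0.0034 0.17  ]
side (258.8, 162, 0.155) [0.4914 0.0437 0.155 ]
side (267, 181.5, 0.155) [ 0.5299 -0.0329  0.155 ]
cam in tool [0.06982893 0.0008104  0.03084126] [[-0.   -0.96 -0.28]
 [ 1.    0.   -0.  ]
 [ 0.   -0.28  0.96]] [[-0.973  0.229 -0.   ]
 [ 0.229  0.973  0.   ]
 [ 0.     0.    -1.   ]]
tool shift cm to above (.5,.005,.40): [-48.51676366 -52.87847184   0.4711226 ]
```

>>> step_arm --commands "-2.4 -2.6 0; -4.9 -5.3 0; -7.4 -7.9 0; -9.9 -10.5 0; -12.4 -13.2 0; -15 -15.8 0; -17.4 -18.4 0; -19.8 -21 0; -22.3 -23.7 0; -24.8 -26.3 0; -27.3 -29 0; -29.8 -31.6 0"

```text
invalid input
```

>>> step_arm --commands "-2.4 -2.6 0 0; -4.9 -5.3 0 0; -7.4 -7.9 0 0; -9.9 -10.5 0 0; -12.4 -13.2 0 0; -15 -15.8 0 0; -17.4 -18.4 0 0; -19.8 -21 0 0; -22.3 -23.7 0 0; -24.8 -26.3 0 0; -27.3 -29 0 0; -29.8 -31.6 0 0"

```text
clock: 1.7
eef_pos: [0.367, 0.2553, 0.405]
orientation: [3.141, 0.0, 2.911]
contact_force: [0.6, 0.4, -0.6]
width: 0.996
gripper_force: 0.0
```

>>> step_arm --commands "-2.4 -2.6 0 0; -4.9 -5.3 0 0; -7.4 -7.9 0 0; -9.9 -10.5 0 0; -12.4 -13.2 0 0; -15 -15.8 0 0; -17.4 -18.4 0 0; -19.8 -21 0 0; -19.8 -21 0 0; -19.8 -21 0 0; -19.8 -21 0 0"

```text
clock: 2.62
eef_pos: [0.5109, 0.0077, 0.4046]
orientation: [3.141, -0.001, 2.911]
contact_force: [-0.7, 0.3, 0.9]
width: 0.999
gripper_force: 0.0
```

Run:
```python
from h import *
s=get_state();print(s['clock'],s['eef_pos'],s['orientation'],s['joint_positions'],s['contact_force'])
p=camera_params('wrist');im=camera('wrist');save('c.png',im,1.5)
for l in('nut_wings','wing_tip'):
    print(l,[(np.round(d['xy'],1),round(d['score'],2),atz(p,d['xy'],.152).round(4)) for d in landmark_of('wrist',l)[:4]])
print(proj(p,[.511,.006,.17]))
```

```text
2.6167 [0.51090058 0.0077169  0.40457199] [ 3.14100707e+00 -8.02268558e-04  2.91076691e+00] [-0.15315466  0.43278587  0.11799072  1.90262854 -0.06925687  0.81063977
  1.34180606] [-0.66418763  0.3182708   0.91415174]
nut_wings [(array([253.5, 191.8]), 0.58, array([0.5069, 0.0065, 0.152 ]))]
wing_tip [(array([295.5, 157.1]), 0.87, array([0.4854, 0.0479, 0.152 ]))]
[253.77774281 203.03474983]
```

View pics/c.png

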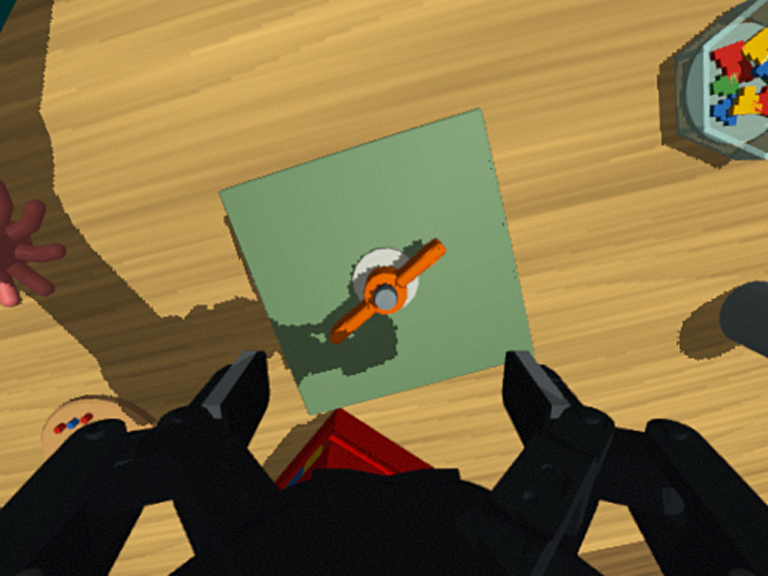

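The wrist picture shows the sage lid with the rod top at (257,199) px. The wing tips are at about (293,162) and (222,227) px, and nothing else is on the lid. Next I'll refine the axis and the wing angle, and estimate the height.

Run:
```python
from h import *
p=camera_params('wrist');im=camera('wrist')
cor=[atz(p,np.array(c)/1.5,.126) for c in((219,191),(481,109),(534,355),(310,415))]
print('lid',np.mean(cor,0),[c.round(3)[:2] for c in cor])
print('rod',atz(p,(257.3,199.3),.17))
hsv=cv2.cvtColor(im,cv2.COLOR_RGB2HSV)
m=cv2.inRange(hsv,(5,180,120),(18,255,255));m[:,:210]=0;m[:,310:]=0;m[:150]=0;m[240:]=0
m2=cv2.inRange(hsv,(0,0,110),(180,60,255))
ys,xs=np.nonzero(m);print(len(xs),xs.min(),xs.max(),ys.min(),ys.max())
r=cv2.minAreaRect(np.c_[xs,ys].astype(np.float32));b=cv2.boxPoints(r);print(b)
for z in(.155,.160,.165):print(z,atz(p,r[0],z).round(4),[atz(p,(b[i]+b[j])/2,z).round(4)[:2] for i,j in((0,1),(1,2),(2,3),(3,0))])
```

```text
lid [0.50887476 0.01058734 0.126     ] [array([ 0.432, -0.076]), array([0.422, 0.087]), array([0.585, 0.097]), array([ 0.596, -0.066])]
rod [0.50847028 0.0105752  0.17      ]
868 223 295 160 221
[[213.21541 203.87694]
 [291.29233 159.26155]
 [304.89233 183.06154]
 [226.8154  227.67693]]
0.155 [0.5085 0.0121 0.155 ] [array([0.4969, 0.0089]), array([0.4968, 0.0485]), array([0.5204, 0.0155]), array([ 0.5208, -0.0261])]
0.16 [0.507  0.0125 0.16  ] [array([0.4957, 0.0093]), array([0.4956, 0.048 ]), array([0.5186, 0.0157]), array([ 0.519 , -0.0249])]
0.165 [0.5055 0.0128 0.165 ] [array([0.4944, 0.0096]), array([0.4943, 0.0475]), array([0.5169, 0.0159]), array([ 0.5172, -0.0237])]
```

>>> step_arm --commands "-0.5 -0.1 0 -0.1; -1 -0.3 0 -0.2; -1.5 -0.4 0 -0.3; -2 -0.5 0 -0.4; -2.5 -0.7 0 -0.5; -3 -0.8 1 -0.6; -3.5 -0.9 2 -0.7; -3.5 -0.9 3 -0.735; -3.5 -0.9 3.5 -0.735; -3.5 -0.9 3.5 -0.735; -3.5 -0.9 3.5 -0.735; -3.5 -0.9 3.5 -0.735" --gripper 255 --newtons 40

```text
clock: 3.82
eef_pos: [0.5433, -0.009, 0.3703]
orientation: [-3.141, 0.001, -2.637]
contact_force: [-0.4, 0.0, -0.0]
width: -0.001
gripper_force: 0.0
```

Run:
```python
from h import *
s=get_state();print(s['clock'],s['eef_pos'],s['orientation'],s['joint_positions'],s['width'],s['contact_force'],s['moment'])
p=camera_params('wrist');im=camera('wrist');save('d.png',im,1.5)
A=np.array([.5087,.0106])
for f in (-55,-61,-67):
    f=np.radians(f);d=np.array([np.cos(f),np.sin(f)])*.042
    print([proj(p,[*(A+k*d),.158]).round()*1.5 for k in(1,-1)])
T=R.from_euler('xyz',s['orientation']).as_matrix()
print('tool rel axis mm',(T[:2,:2].T@(s['eef_pos'][:2]-A)*1000).round(1))
```

```text
3.8167 [ 0.54325201 -0.00902836  0.37025502] [-3.14121423e+00  6.76407385e-04 -2.63735102e+00] [ 0.01836783  0.51929993 -0.07897252  1.85393416  0.05634905  0.76972179
  1.98435435] -0.0012128594489400745 [-0.40164967  0.01149986 -0.02257824] [-0.0230204  -0.02010655  0.0228558 ]
[array([369., 285.]), array([547.5, 267. ])]
[array([369., 276.]), array([546., 276.])]
[array([369., 267.]), array([544.5, 285. ])]
tool rel axis mm [-20.8 -33.9]
```

View pics/d.png

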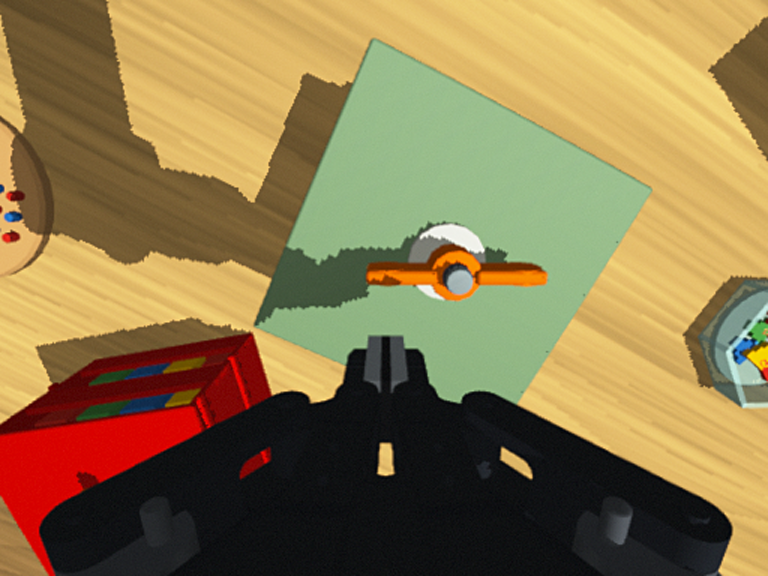

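The picture shows the shut fingertips at (385,345), clear of the wing. The wing lies level from (367,275) to (547,275), as planned, so I can work out the arc rows.

```bash
cat > arc.py <<'E'
import numpy as np,sys
def arc(c,step,n): 
    c=np.array(c);out=[]
    for i in range(1,n+1):
        a=step*i;Ra=np.array([[np.cos(a),-np.sin(a)],[np.sin(a),np.cos(a)]]);d=c-Ra@c
        out.append(f"{d[0]:.2f} {d[1]:.2f} 0 {a:.3f}")
    return "; ".join(out)
if __name__=='__main__':
    print(arc([float(sys.argv[1]),float(sys.argv[2])],float(sys.argv[3]),int(sys.argv[4])))
E
python3 arc.py 2.08 3.39 .07 12
```

```text
0.24 -0.14 0 0.070; 0.49 -0.26 0 0.140; 0.75 -0.36 0 0.210; 1.02 -0.44 0 0.280; 1.29 -0.51 0 0.350; 1.56 -0.55 0 0.420; 1.84 -0.58 0 0.490; 2.12 -0.59 0 0.560; 2.40 -0.57 0 0.630; 2.67 -0.54 0 0.700; 2.95 -0.49 0 0.770; 3.22 -0.42 0 0.840
```

>>> step_arm --commands "0 0 1 0; 0 0 2 0; 0 0 3 0; 0 0 4 0; 0 0 4.6 0; 0 0 5 0; 0 0 5 0; 0 0 5 0"

```text
clock: 4.53
eef_pos: [0.5432, -0.0095, 0.3194]
orientation: [3.141, -0.0, -2.637]
contact_force: [-0.0, -0.8, -0.0]
width: -0.002
gripper_force: 0.0
```

>>> step_arm --commands "0.24 -0.14 0 0.070; 0.49 -0.26 0 0.140; 0.75 -0.36 0 0.210; 1.02 -0.44 0 0.280; 1.29 -0.51 0 0.350; 1.56 -0.55 0 0.420; 1.84 -0.58 0 0.490; 2.12 -0.59 0 0.560; 2.40 -0.57 0 0.630; 2.67 -0.54 0 0.700; 2.95 -0.49 0 0.770; 3.22 -0.42 0 0.840"

```text
clock: 5.53
eef_pos: [0.5177, -0.0291, 0.3205]
orientation: [3.141, 0.003, 2.802]
contact_force: [1.8, -1.2, -0.5]
width: 0.004
gripper_force: 0.6
```

```bash
cat > chk.py <<'E'
from h import *
import sys
s=get_state();A=np.array([.5087,.0106])
T=R.from_euler('xyz',s['orientation']).as_matrix()
print(s['clock'],'z',s['eef_pos'][2].round(4),'q7',s['joint_positions'][6].round(3),'rel mm',(T[:2,:2].T@(s['eef_pos'][:2]-A)*1000).round(1),'F tool',(T.T@s['contact_force']).round(2),'M',(T.T@s['moment']).round(3))
if len(sys.argv)>1: save(sys.argv[1],camera('wrist'),1.5)
E
python3 chk.py e.png
```

```text
5.5333 z 0.3205 q7 1.39 rel mm [-21.7 -34.4] F tool [-2.1  -0.52  0.5 ] M [ 0.115 -0.258  0.   ]
```

View pics/e.png

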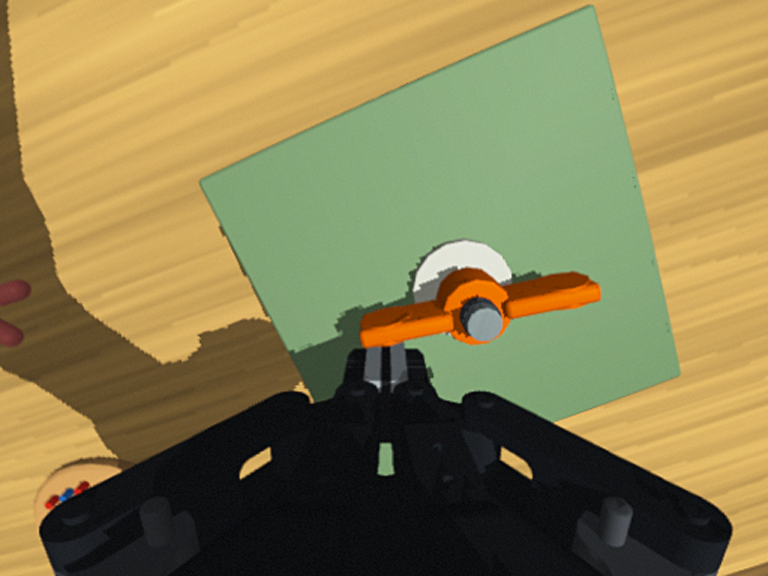

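The picture shows the fingertips at (385,350) flush against the left wing at (405,330). The push is about 2 N and the nut is following, so I'll continue the stroke.

>>> step_arm --commands "0.24 -0.14 0 0.070; 0.49 -0.26 0 0.140; 0.75 -0.36 0 0.210; 1.02 -0.44 0 0.280; 1.29 -0.51 0 0.350; 1.56 -0.55 0 0.420; 1.84 -0.58 0 0.490; 2.12 -0.59 0 0.560; 2.40 -0.57 0 0.630; 2.67 -0.54 0 0.700; 2.95 -0.49 0 0.770; 3.22 -0.42 0 0.840"

```text
clock: 6.58
eef_pos: [0.4855, -0.0223, 0.3201]
orientation: [3.14, 0.001, 1.964]
contact_force: [1.8, -0.8, -1.4]
width: 0.001
gripper_force: 0.6
```

```bash
python3 chk.py
```

```text
6.5833 z 0.3201 q7 0.781 rel mm [-21.5 -34.1] F tool [-1.46  1.33  1.36] M [ 0.067 -0.273  0.007]
```

>>> step_arm --commands "0.24 -0.14 0 0.070; 0.49 -0.26 0 0.140; 0.75 -0.36 0 0.210; 1.02 -0.44 0 0.280; 1.29 -0.51 0 0.350; 1.56 -0.55 0 0.420; 1.84 -0.58 0 0.490; 2.12 -0.59 0 0.560; 2.40 -0.57 0 0.630; 2.67 -0.54 0 0.700; 2.95 -0.49 0 0.770; 3.22 -0.42 0 0.840"

```text
clock: 7.58
eef_pos: [0.4694, 0.006, 0.3201]
orientation: [3.14, -0.001, 1.124]
contact_force: [0.3, -1.4, 0.4]
width: -0.002
gripper_force: 0.6
```

```bash
python3 chk.py
```

```text
7.5833 z 0.3201 q7 0.13 rel mm [-21.2 -33.5] F tool [-1.18  0.85 -0.42] M [-0.163 -0.201 -0.014]
```

>>> step_arm --commands "0.24 -0.14 0 0.070; 0.49 -0.26 0 0.140; 0.75 -0.36 0 0.210; 1.02 -0.44 0 0.280; 1.29 -0.51 0 0.350; 1.56 -0.55 0 0.420; 1.84 -0.58 0 0.490; 2.12 -0.59 0 0.560; 2.40 -0.57 0 0.630; 2.67 -0.54 0 0.700; 2.95 -0.49 0 0.770; 3.22 -0.42 0 0.840"

```text
clock: 8.58
eef_pos: [0.4791, 0.037, 0.3199]
orientation: [-3.141, 0.0, 0.284]
contact_force: [-1.4, -1.3, -0.5]
width: 0.002
gripper_force: 0.5
```

```bash
python3 chk.py f.png
```

```text
8.5833 z 0.3199 q7 -0.564 rel mm [-21.  -33.7] F tool [-1.71  0.87  0.54] M [-0.134 -0.171 -0.011]
```

View pics/f.png

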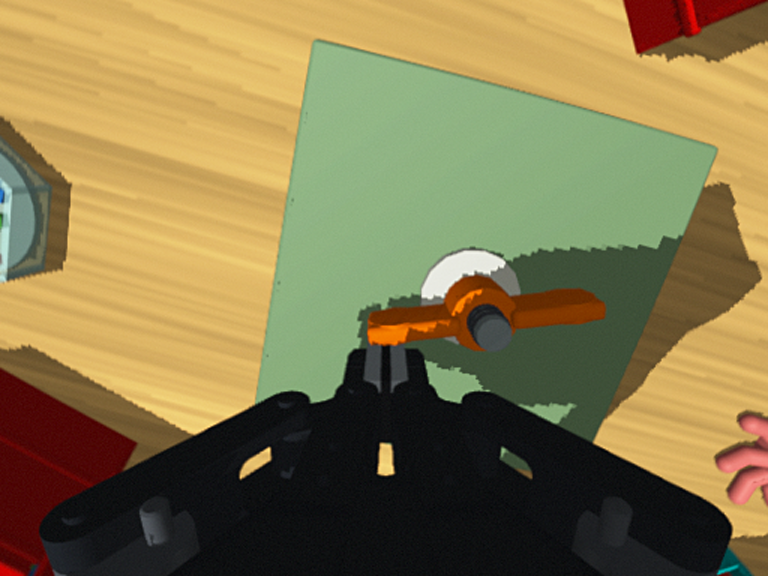

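The picture shows the wing at (400,325) still flush on the fingertips at (385,350), and the tiers have not moved. One more arc ends this stroke with the nut about 4.05 rad tightened. I'll then back off, lift, and turn back half a turn for the other wing.

>>> step_arm --commands "0.24 -0.14 0 0.070; 0.49 -0.26 0 0.140; 0.75 -0.36 0 0.210; 1.02 -0.44 0 0.280; 1.29 -0.51 0 0.350; 1.56 -0.55 0 0.420; 1.84 -0.58 0 0.490; 2.12 -0.59 0 0.560; 2.40 -0.57 0 0.630; 2.67 -0.54 0 0.700; 2.95 -0.49 0 0.770; 3.22 -0.42 0 0.840"

```text
clock: 9.63
eef_pos: [0.5086, 0.0503, 0.3195]
orientation: [-3.141, 0.002, -0.554]
contact_force: [-1.9, 0.1, -1.6]
width: -0.001
gripper_force: 0.5
```

```bash
python3 chk.py
python3 - <<'E'
from arc import arc
c=[2.08,3.39]
# back-off 0.2 rad & lift, then half turn back about the axis
print(arc(c,-.1,2)); print(arc(c,-.12,12));print(arc(c,-.11,12))
E
```

```text
9.6333 z 0.3195 q7 -1.292 rel mm [-21.  -33.7] F tool [-1.66  0.87  1.6 ] M [-0.168 -0.233  0.028]
-0.33 0.22 0 -0.100; -0.63 0.48 0 -0.200
-0.39 0.27 0 -0.120; -0.75 0.59 0 -0.240; -1.06 0.95 0 -0.360; -1.33 1.34 0 -0.480; -1.55 1.77 0 -0.600; -1.72 2.21 0 -0.720; -1.83 2.68 0 -0.840; -1.89 3.15 0 -0.960; -1.89 3.63 0 -1.080; -1.83 4.10 0 -1.200; -1.72 4.56 0 -1.320; -1.55 5.01 0 -1.440
-0.36 0.25 0 -0.110; -0.69 0.54 0 -0.220; -0.99 0.86 0 -0.330; -1.25 1.21 0 -0.440; -1.47 1.59 0 -0.550; -1.64 1.99 0 -0.660; -1.77 2.40 0 -0.770; -1.86 2.83 0 -0.880; -1.90 3.27 0 -0.990; -1.88 3.71 0 -1.100; -1.83 4.14 0 -1.210; -1.72 4.56 0 -1.320
```

>>> step_arm --commands "-0.33 0.22 0 -0.1; -0.63 0.48 0 -0.2; -0.63 0.48 -1 -0.2; -0.63 0.48 -2.5 -0.2; -0.63 0.48 -4 -0.2; -0.63 0.48 -5 -0.2; -0.63 0.48 -5 -0.2"

```text
clock: 10.22
eef_pos: [0.5017, 0.0489, 0.372]
orientation: [-3.14, -0.004, -0.355]
contact_force: [1.2, 1.0, 0.1]
width: 0.0
gripper_force: 0.0
```

>>> step_arm --commands "-0.39 0.27 0 -0.120; -0.75 0.59 0 -0.240; -1.06 0.95 0 -0.360; -1.33 1.34 0 -0.480; -1.55 1.77 0 -0.600; -1.72 2.21 0 -0.720; -1.83 2.68 0 -0.840; -1.89 3.15 0 -0.960; -1.89 3.63 0 -1.080; -1.83 4.10 0 -1.200; -1.72 4.56 0 -1.320; -1.55 5.01 0 -1.440"

```text
clock: 11.22
eef_pos: [0.4687, 0.0076, 0.3695]
orientation: [-3.141, -0.0, 1.091]
contact_force: [-0.2, -0.2, -0.2]
width: -0.002
gripper_force: 0.0
```

>>> step_arm --commands "-0.39 0.27 0 -0.120; -0.75 0.59 0 -0.240; -1.06 0.95 0 -0.360; -1.33 1.34 0 -0.480; -1.55 1.77 0 -0.600; -1.72 2.21 0 -0.720; -1.83 2.68 0 -0.840; -1.89 3.15 0 -0.960; -1.89 3.63 0 -1.080; -1.83 4.10 0 -1.200; -1.72 4.56 0 -1.320; -1.55 5.01 0 -1.440"

```text
clock: 12.22
eef_pos: [0.5061, -0.0296, 0.3694]
orientation: [-3.141, -0.001, 2.531]
contact_force: [0.1, 0.6, 0.7]
width: -0.004
gripper_force: 0.0
```

>>> step_arm --commands "-0.39 0.27 0 -0.120; -0.75 0.59 0 -0.240; -0.75 0.59 0 -0.240; -0.75 0.59 0 -0.240"

```text
clock: 12.55
eef_pos: [0.5155, -0.0291, 0.3694]
orientation: [3.141, -0.001, 2.762]
contact_force: [0.4, -0.1, 0.4]
width: 0.004
gripper_force: 0.0
```

```bash
python3 chk.py g.png
```

```text
12.55 z 0.3694 q7 1.373 rel mm [-21.  -34.4] F tool [-0.41  0.1  -0.42] M [-0.053  0.016  0.019]
```

View pics/g.png

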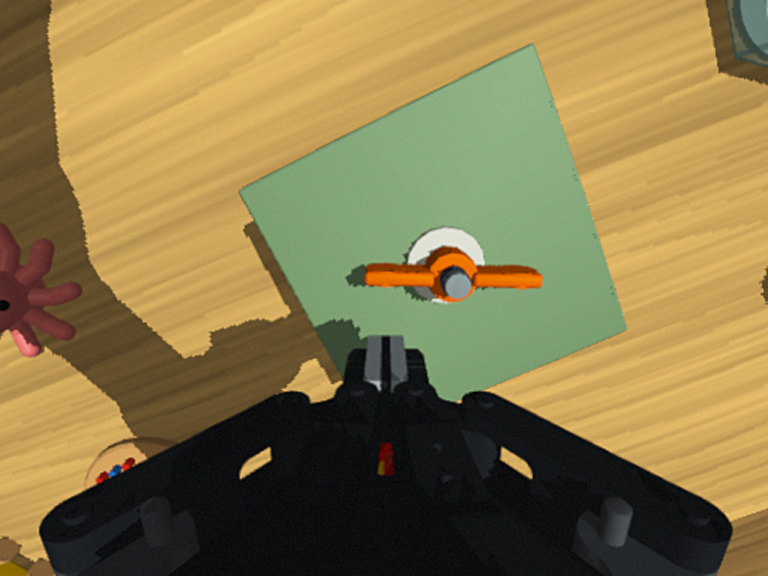

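The picture shows the next wing at (365–430,275), with the shut fingers clear behind it at (385,345). All the tiers are in place. To tell how far is left, I'll take an oblique look from the side at the gap between nut and collar.

>>> step_arm --commands "0 -2 0 0; 0 -4 0.5 0; 0 -6 1.5 0; 0 -8 3 0; 0 -9.5 4.5 0; 0 -10 5.5 0; 0 -10 5.5 0; 0 -10 5.5 0; 0 -10 5.5 0"

```text
clock: 13.35
eef_pos: [0.4793, -0.1214, 0.3151]
orientation: [3.141, 0.001, 2.766]
contact_force: [-0.1, -0.1, 0.6]
width: 0.002
gripper_force: 0.0
```

```bash
python3 chk.py
python3 - <<'E'
from h import *
p=camera_params('wrist');im=camera('wrist')
np.save('v.npy',im);A=[.5087,.0106]
pt=[proj(p,[*A,z]) for z in(.126,.132,.146,.17)];print(np.round(pt,1))
u=pt[2];x0=int(np.clip(u[0]-75,0,512-150));y0=int(np.clip(u[1]-56,0,384-112));print('crop origin',x0,y0)
save('k.png',im[y0:y0+112,x0:x0+150],5)
E
```

```text
13.35 z 0.3151 q7 1.592 rel mm [ -21.1 -133.5] F tool [ 0.05 -0.13 -0.56] M [ 0.001 -0.014  0.076]
[[463.8 193.7]
 [470.7 196.5]
 [489.  204. ]
 [528.  220.1]]
crop origin 362 147
```

View pics/k.png

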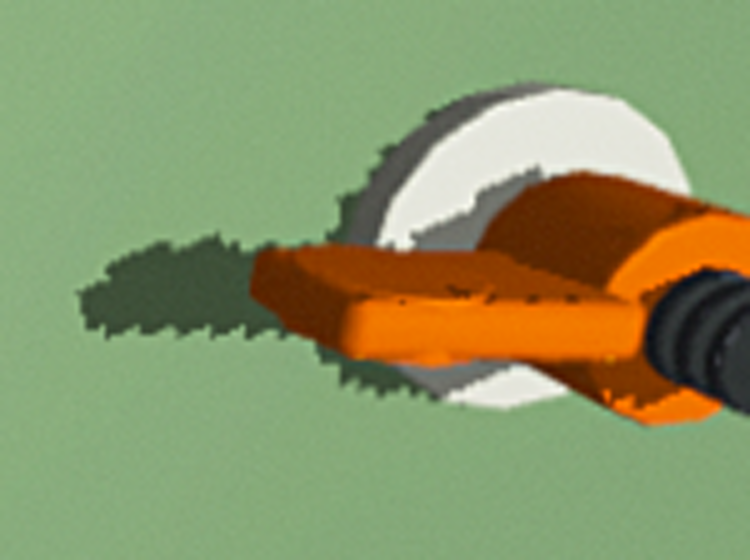

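The crop shows the wing's end face from (260,269) bottom to (352,328) top, the collar's top rim at (378,245), (555,88) and (690,190), and a visible gap under the hub. I'll fit the height to these.

```bash
cat > fit.py <<'E'
from h import *
from scipy.optimize import least_squares
p=camera_params('wrist');s=get_state()
T=R.from_euler('xyz',s['orientation']).as_matrix();ya=np.arctan2(-T[1,1],-T[0,1])
px=lambda x,y:np.array([x/5+362,y/5+147])
ring=[px(*q) for q in((378,245),(420,165),(480,110),(555,88),(630,108),(690,190),(505,408),(565,392))]
tips=[(px(252,291),-.010,-1),(px(268,248),-.010,1),(px(345,356),.010,-1),(px(360,301),.010,1)]
def res(v):
    ax,ay,mid,phi=v;r=[]
    th=np.linspace(0,2*np.pi,721)
    C=np.array([proj(p,[ax+.021*np.cos(t),ay+.021*np.sin(t),.132]) for t in th])
    for q in ring: 
        r.append(np.hypot(*(C-q).T).min())
    d=np.array([np.cos(phi),np.sin(phi)]);n=np.array([-d[1],d[0]])
    for q,dz,sg in tips:
        X=np.array([ax,ay])+.042*d
        a=proj(p,[*(X+sg*res.s*.0035*n),mid+dz]);r+=list((a-q))
    return np.array(r)
for res.s in(1,-1):
    o=least_squares(res,[.5087,.0106,.149,ya],x_scale=[.001,.001,.001,.05],diff_step=1e-4)
    print(res.s,o.x.round(4),'cost',o.cost.round(2),'phi-tool',(o.x[3]-ya).round(3),'left rad',((o.x[2]-.146)/.006*2*np.pi).round(2))
    print(o.fun.round(1))
E
python3 fit.py
```

```text
1 [ 0.5095  0.01    0.15   -1.9651] cost 266.63 phi-tool -0.019 left rad 4.21
[  0.2   0.1   0.7   0.1   1.7   1.6   0.2   0.8   0.5 -10.1  -4.9   9.9
   3.6 -11.3  -2.2  12.5]
-1 [ 0.5095  0.0094  0.1512 -1.9839] cost 10.28 phi-tool -0.038 left rad 5.39
[ 0.6  0.4  0.6  0.3  1.   0.6  0.5  0.7 -1.5  1.  -2.2 -1.9  1.3  1.3
  1.4 -0.6]
```

The estimate sits at the upper end, so the nut still has roughly 3.5 to 4.35 rad to go. I'll start stroke 2 on the other wing.

>>> step_arm --commands "0 0 -1.5 0; 0 1 -3.5 0; 0 3.5 -5 0; 0 6.5 -5.3 0; 0 9 -5.3 0; 0 10 -4.5 0; 0 10 -3 0; 0 10 -1.5 0; 0 10 -0.5 0; 0 10 -0.3 0; 0 10 -0.3 0"

```text
clock: 14.32
eef_pos: [0.5153, -0.0293, 0.3171]
orientation: [-3.141, -0.001, 2.765]
contact_force: [-0.6, 0.2, 0.7]
width: -0.001
gripper_force: 0.0
```

```bash
python3 chk.py
```

```text
14.3167 z 0.3171 q7 1.404 rel mm [-20.8 -34.7] F tool [ 0.58 -0.06 -0.66] M [ 0.07  -0.091 -0.026]
```

>>> step_arm --commands "0.24 -0.14 0 0.070; 0.49 -0.26 0 0.140; 0.75 -0.36 0 0.210; 1.02 -0.44 0 0.280; 1.29 -0.51 0 0.350; 1.56 -0.55 0 0.420; 1.84 -0.58 0 0.490; 2.12 -0.59 0 0.560; 2.40 -0.57 0 0.630; 2.67 -0.54 0 0.700; 2.95 -0.49 0 0.770; 3.22 -0.42 0 0.840"

```text
clock: 15.32
eef_pos: [0.4844, -0.0218, 0.3186]
orientation: [3.14, 0.001, 1.921]
contact_force: [0.7, -0.7, -0.8]
width: 0.001
gripper_force: 0.6
```

```bash
python3 chk.py
```

```text
15.3167 z 0.3186 q7 0.793 rel mm [-22.1 -34. ] F tool [-0.9   0.37  0.84] M [ 0.031 -0.282 -0.028]
```

>>> step_arm --commands "0.24 -0.14 0 0.070; 0.49 -0.26 0 0.140; 0.75 -0.36 0 0.210; 1.02 -0.44 0 0.280; 1.29 -0.51 0 0.350; 1.56 -0.55 0 0.420; 1.84 -0.58 0 0.490; 2.12 -0.59 0 0.560; 2.40 -0.57 0 0.630; 2.67 -0.54 0 0.700; 2.95 -0.49 0 0.770; 3.22 -0.42 0 0.840"

```text
clock: 16.32
eef_pos: [0.4694, 0.0072, 0.3185]
orientation: [3.14, -0.001, 1.082]
contact_force: [-0.2, -1.0, -1.2]
width: 0.003
gripper_force: 0.6
```

```bash
python3 chk.py
```

```text
16.3167 z 0.3185 q7 0.139 rel mm [-21.5 -33.1] F tool [-1.    0.32  1.19] M [-0.153 -0.2   -0.021]
```

>>> step_arm --commands "0.24 -0.14 0 0.070; 0.49 -0.26 0 0.140; 0.75 -0.36 0 0.210; 1.02 -0.44 0 0.280; 1.29 -0.51 0 0.350; 1.56 -0.55 0 0.420; 1.84 -0.58 0 0.490; 2.12 -0.59 0 0.560; 2.40 -0.57 0 0.630; 2.67 -0.54 0 0.700; 2.95 -0.49 0 0.770; 3.22 -0.42 0 0.840"

```text
clock: 17.32
eef_pos: [0.4804, 0.0378, 0.3184]
orientation: [-3.141, -0.001, 0.242]
contact_force: [-1.3, -1.1, -0.4]
width: 0.001
gripper_force: 0.5
```

```bash
python3 chk.py
```

```text
17.3167 z 0.3184 q7 -0.564 rel mm [-20.9 -33.2] F tool [-1.56  0.76  0.38] M [-0.108 -0.214  0.049]
```

The push is still easy at 1.6 N. I'll compute the gap from the saved oblique view, using the hub's bottom rim against the collar rim.

```bash
cat > gap.py <<'E'
from h import *
from scipy.optimize import least_squares
def campose(eef,ori):
    q=camera_params('wrist');s=get_state();T=R.from_euler('xyz',s['orientation']).as_matrix()
    t=T.T@(np.array(q['xyz'])-s['eef_pos']);Rc=T.T@att(q['attitude'])
    N=R.from_euler('xyz',ori).as_matrix();q=dict(q);q['xyz']=np.array(eef)+N@t;q['attitude']=N@Rc;return q
def fit(p,ring,hub):
    th=np.linspace(0,2*np.pi,1441)
    def circ(a,r,z): return np.array([proj(p,[a[0]+r*np.cos(t),a[1]+r*np.sin(t),z]) for t in th])
    def sd(C,q): # signed radial distance from curve
        c=C.mean(0);i=np.hypot(*(C-q).T).argmin();return np.hypot(*(q-c))-np.hypot(*(C[i]-c))
    f=lambda v:np.r_[[sd(circ(v,.021,.132),q) for q in ring],[sd(circ(v,.0125,.132+v[2]),q) for q in hub]]
    o=least_squares(f,[.509,.01,.004],x_scale=.001,diff_step=1e-3);return o.x,o.fun.round(1)
if __name__=='__main__':
    px=lambda x,y:np.array([x/5+362,y/5+147])
    p=campose([.4793,-.1214,.3151],[3.141,.001,2.766])
    x,f=fit(p,[px(*q) for q in((378,245),(420,165),(480,110),(555,88),(630,108),(690,190),(505,408))],[px(*q) for q in((480,245),(497,213),(520,192),(545,178))])
    print(x.round(4),f,'left then',x[2]/.006*2*np.pi)
E
python3 gap.py
```

```text
[0.5065 0.0093 0.0054] [-0.6 -0.4  0.5  0.3 -1.  -0.6 -0.5 -0.5  0.2  0.2  0.1] left then 5.689037783568947
```

Both estimates point to the upper bound, so about 1.5 to 2 rad is left. I'll go on more slowly in shorter pushes.

>>> step_arm --commands "0.24 -0.14 0 0.070; 0.49 -0.26 0 0.140; 0.75 -0.36 0 0.210; 1.02 -0.44 0 0.280; 1.29 -0.51 0 0.350; 1.56 -0.55 0 0.420"

```text
clock: 17.82
eef_pos: [0.4941, 0.0472, 0.3183]
orientation: [-3.141, 0.0, -0.178]
contact_force: [-0.3, -0.6, 0.3]
width: 0.0
gripper_force: 0.5
```

```bash
python3 chk.py; python3 arc.py 2.08 3.39 .04 6
```

```text
17.8167 z 0.3183 q7 -0.931 rel mm [-20.8 -33.4] F tool [-0.2   0.67 -0.33] M [-0.16  -0.202  0.025]
0.14 -0.08 0 0.040; 0.28 -0.16 0 0.080; 0.42 -0.22 0 0.120; 0.57 -0.29 0 0.160; 0.71 -0.35 0 0.200; 0.87 -0.40 0 0.240
```

>>> step_arm --commands "0.24 -0.14 0 0.070; 0.49 -0.26 0 0.140; 0.75 -0.36 0 0.210; 1.02 -0.44 0 0.280; 1.02 -0.44 0 0.280"

```text
clock: 18.23
eef_pos: [0.5053, 0.0499, 0.318]
orientation: [-3.141, -0.0, -0.455]
contact_force: [-0.1, 0.0, -0.4]
width: 0.002
gripper_force: 0.2
```

```bash
python3 chk.py
```

```text
18.2333 z 0.318 q7 -1.179 rel mm [-20.4 -33.8] F tool [-0.07  0.01  0.36] M [ 0.063 -0.12   0.003]
```

>>> step_arm --commands "-0.33 0.22 0 -0.1; -0.63 0.48 0 -0.2; -0.63 0.48 -1.5 -0.2; -0.63 0.48 -4 -0.2; -0.6 -1.5 -5 -0.2; -0.6 -4 -5 -0.2; -0.6 -7 -4 -0.2; -0.6 -9.5 -2 -0.2; -0.6 -10 0 -0.2; -0.6 -10 0 -0.2; -0.6 -10 0 -0.2"

```text
clock: 19.15
eef_pos: [0.543, 0.142, 0.3177]
orientation: [3.141, 0.001, -0.253]
contact_force: [-0.2, -0.7, 0.2]
width: 0.002
gripper_force: 0.0
```

```bash
python3 chk.py
python3 - <<'E'
from h import *
s=get_state();print(s['eef_pos'],s['orientation'])
p=camera_params('wrist');im=camera('wrist')
A=[.5087,.0106];print(np.round([proj(p,[*A,z]) for z in(.132,.146)],1))
save('l.png',im[147:259,362:512],5)
E
```

```text
19.15 z 0.3177 q7 -1.222 rel mm [   0.3 -135.8] F tool [ 0.02  0.76 -0.23] M [-0.06   0.015 -0.027]
[0.54300327 0.14195333 0.31768438] [ 3.14054724e+00  1.05464369e-03 -2.52980668e-01]
[[464.9 229.8]
 [481.5 239.5]]
```

View pics/l.png

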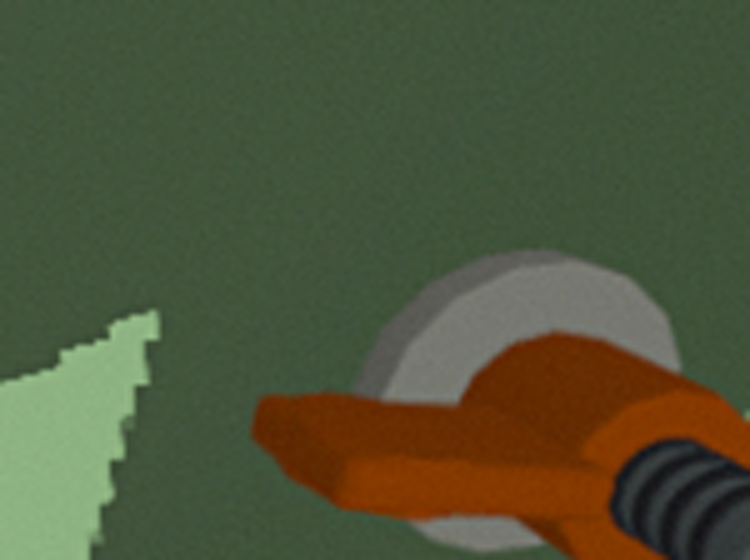

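The crop shows the collar's top rim at (383,400), (470,292), (540,263), (678,362) and the hub's bottom rim at (462,402), (503,352), (530,337). The hub now sits lower.

Run:
```python
from gap import *
px=lambda x,y:np.array([x/5+362,y/5+147])
p=camera_params('wrist')
x,f=fit(p,[px(*q) for q in((383,400),(425,340),(470,292),(540,263),(625,280),(678,362),(485,549))],[px(*q) for q in((462,402),(480,375),(503,352),(530,337))])
print(x.round(4),f,'left',x[2]/.006*2*np.pi)
```

```text
[0.5079 0.0069 0.0023] [ 0.1 -1.3  0.1  0.4 -0.8 -0.9 -1.1 -0.3 -0.3  0.1  0.3] left 2.449397424218296
```

>>> step_arm --commands "0 0 -2 0; -0.5 2 -4 0; -1 5 -5 0; -1.5 8 -5 0; -2.1 10.2 -4.5 0; -2.1 10.2 -3 0; -2.1 10.2 -1.5 0; -2.1 10.2 -0.5 0; -2.1 10.2 0 0; -2.1 10.2 0 0"

```text
clock: 20.03
eef_pos: [0.4972, 0.0484, 0.3177]
orientation: [3.142, 0.001, -0.255]
contact_force: [-0.5, 0.4, -0.2]
width: -0.005
gripper_force: 0.0
```

```bash
python3 chk.py
```

```text
20.0333 z 0.3177 q7 -1.001 rel mm [-20.7 -33.7] F tool [-0.55 -0.22  0.24] M [ 0.005 -0.056  0.043]
```

>>> step_arm --commands "0.14 -0.08 0 0.040; 0.28 -0.16 0 0.080; 0.42 -0.22 0 0.120; 0.57 -0.29 0 0.160; 0.71 -0.35 0 0.200; 0.87 -0.40 0 0.240; 1.02 -0.44 0 0.28; 1.17 -0.48 0 0.32; 1.17 -0.48 0 0.32"

```text
clock: 20.78
eef_pos: [0.5101, 0.0505, 0.3184]
orientation: [3.142, -0.001, -0.575]
contact_force: [-1.0, 0.8, 0.7]
width: 0.0
gripper_force: 0.3
```

```bash
python3 chk.py
```

```text
20.7833 z 0.3184 q7 -1.289 rel mm [-20.5 -34.3] F tool [-1.26 -0.18 -0.72] M [-0.007 -0.145  0.004]
```

>>> step_arm --commands "0.14 -0.08 0 0.040; 0.28 -0.16 0 0.080; 0.42 -0.22 0 0.120; 0.57 -0.29 0 0.160; 0.57 -0.29 0 0.160"

```text
clock: 21.2
eef_pos: [0.5164, 0.0499, 0.3182]
orientation: [-3.142, -0.001, -0.734]
contact_force: [-1.0, 0.7, 0.8]
width: -0.002
gripper_force: 0.3
```

```bash
python3 chk.py
```

```text
21.2 z 0.3182 q7 -1.434 rel mm [-20.6 -34.3] F tool [-1.24  0.18 -0.79] M [-0.042 -0.151  0.024]
```

>>> step_arm --commands "0.14 -0.08 0 0.040; 0.28 -0.16 0 0.080; 0.42 -0.22 0 0.120; 0.42 -0.22 0 0.120"

```text
clock: 21.53
eef_pos: [0.5209, 0.0487, 0.318]
orientation: [-3.141, -0.0, -0.853]
contact_force: [-1.1, 0.1, 0.4]
width: 0.003
gripper_force: 0.4
```

```bash
python3 chk.py
```

```text
21.5333 z 0.318 q7 -1.544 rel mm [-20.7 -34.3] F tool [-0.79  0.72 -0.43] M [-0.006 -0.143  0.033]
```

>>> step_arm --commands "0.14 -0.08 0 0.040; 0.28 -0.16 0 0.080; 0.28 -0.16 0 0.080"

```text
clock: 21.78
eef_pos: [0.524, 0.0476, 0.3179]
orientation: [-3.141, -0.0, -0.933]
contact_force: [-1.0, 0.3, 0.7]
width: -0.001
gripper_force: 0.4
```

>>> step_arm --commands "0.14 -0.08 0 0.040; 0.28 -0.16 0 0.080; 0.28 -0.16 0 0.080"

```text
clock: 22.03
eef_pos: [0.5269, 0.0463, 0.3178]
orientation: [-3.141, -0.0, -1.013]
contact_force: [-0.7, -0.3, 0.2]
width: 0.002
gripper_force: 0.4
```

>>> step_arm --commands "0.14 -0.08 0 0.040; 0.28 -0.16 0 0.080; 0.28 -0.16 0 0.080"

```text
clock: 22.28
eef_pos: [0.5297, 0.0448, 0.3178]
orientation: [-3.141, -0.0, -1.092]
contact_force: [-0.9, -0.4, 0.3]
width: 0.001
gripper_force: 0.4
```

>>> step_arm --commands "0.14 -0.08 0 0.040; 0.28 -0.16 0 0.080; 0.28 -0.16 0 0.080"

```text
clock: 22.53
eef_pos: [0.5324, 0.0431, 0.3178]
orientation: [-3.141, -0.0, -1.172]
contact_force: [-1.8, 0.7, 0.9]
width: 0.004
gripper_force: 0.4
```

>>> step_arm --commands "0.14 -0.08 0 0.040; 0.28 -0.16 0 0.080; 0.28 -0.16 0 0.080"

```text
clock: 22.78
eef_pos: [0.535, 0.0411, 0.3177]
orientation: [-3.141, -0.0, -1.252]
contact_force: [-0.6, 0.6, 0.4]
width: -0.003
gripper_force: 0.4
```

>>> step_arm --commands "0.14 -0.08 0 0.040; 0.25 -0.14 0 0.070; 0.25 -0.14 0 0.070"

```text
clock: 23.03
eef_pos: [0.5371, 0.0392, 0.3177]
orientation: [-3.141, 0.0, -1.322]
contact_force: [0.3, 1.2, 0.0]
width: -0.0
gripper_force: 0.4
```

>>> step_arm --commands "0.14 -0.08 0 0.040; 0.25 -0.14 0 0.070; 0.25 -0.14 0 0.070"

```text
clock: 23.28
eef_pos: [0.5391, 0.0371, 0.3177]
orientation: [-3.141, 0.0, -1.392]
contact_force: [0.5, 0.3, -0.1]
width: -0.002
gripper_force: 0.4
```

>>> step_arm --commands "0.14 -0.08 0 0.040; 0.25 -0.14 0 0.070; 0.25 -0.14 0 0.070"

```text
clock: 23.53
eef_pos: [0.5409, 0.0349, 0.3177]
orientation: [-3.141, 0.0, -1.462]
contact_force: [-0.2, 0.9, 0.2]
width: 0.002
gripper_force: 0.5
```

```bash
python3 chk.py
```

```text
23.5333 z 0.3177 q7 -2.115 rel mm [-20.7 -34.7] F tool [-0.92  0.09 -0.19] M [ 0.055 -0.178 -0.029]
```

>>> step_arm --commands "0.10 -0.06 0 0.030; 0.21 -0.12 0 0.060; 0.21 -0.12 0 0.060"

```text
clock: 23.78
eef_pos: [0.5423, 0.033, 0.3177]
orientation: [-3.141, 0.0, -1.522]
contact_force: [0.6, 0.9, -0.4]
width: 0.001
gripper_force: 0.5
```

```bash
python3 chk.py
```

```text
23.7833 z 0.3177 q7 -2.171 rel mm [-20.7 -34.7] F tool [-0.88 -0.63  0.38] M [ 0.086 -0.236 -0.03 ]
```

>>> step_arm --commands "0.10 -0.06 0 0.030; 0.17 -0.10 0 0.050; 0.17 -0.10 0 0.050"

```text
clock: 24.03
eef_pos: [0.5434, 0.0313, 0.3177]
orientation: [-3.141, 0.0, -1.573]
contact_force: [0.7, 0.9, -1.2]
width: -0.002
gripper_force: 0.6
```

```bash
python3 chk.py
```

```text
24.0333 z 0.3177 q7 -2.218 rel mm [-20.8 -34.7] F tool [-0.95 -0.72  1.22] M [ 0.096 -0.286 -0.022]
```

>>> step_arm --commands "0.07 -0.04 0 0.02; 0.14 -0.08 0 0.04; 0.14 -0.08 0 0.04"

```text
clock: 24.28
eef_pos: [0.5443, 0.0297, 0.3177]
orientation: [-3.141, -0.0, -1.615]
contact_force: [1.1, 0.4, -0.4]
width: 0.0
gripper_force: 0.7
```

```bash
python3 chk.py
```

```text
24.2833 z 0.3177 q7 -2.257 rel mm [-20.7 -34.7] F tool [-0.48 -1.12  0.43] M [ 0.184 -0.256 -0.021]
```

>>> step_arm --commands "0.07 -0.04 0 0.02; 0.14 -0.08 0 0.04; 0.14 -0.08 0 0.04"

```text
clock: 24.53
eef_pos: [0.545, 0.0282, 0.3177]
orientation: [-3.141, -0.0, -1.656]
contact_force: [0.9, 2.1, -0.5]
width: 0.001
gripper_force: 0.6
```

```bash
python3 chk.py
```

```text
24.5333 z 0.3177 q7 -2.295 rel mm [-20.6 -34.7] F tool [-2.13 -0.75  0.52] M [ 0.187 -0.264  0.075]
```

>>> step_arm --commands "0.07 -0.04 0 0.02; 0.14 -0.08 0 0.04; 0.14 -0.08 0 0.04"

```text
clock: 24.78
eef_pos: [0.5456, 0.0268, 0.3177]
orientation: [-3.141, -0.0, -1.696]
contact_force: [1.0, 1.4, -0.0]
width: -0.0
gripper_force: 0.6
```

```bash
python3 chk.py
```

```text
24.7833 z 0.3177 q7 -2.332 rel mm [-20.6 -34.6] F tool [-1.48 -0.86  0.03] M [ 0.187 -0.273 -0.008]
```

>>> step_arm --commands "0.07 -0.04 0 0.02; 0.14 -0.08 0 0.04; 0.14 -0.08 0 0.04"

```text
clock: 25.03
eef_pos: [0.5463, 0.0257, 0.3177]
orientation: [3.141, 0.001, -1.735]
contact_force: [1.1, 2.1, -0.6]
width: -0.0
gripper_force: 1.3
```

```bash
python3 chk.py
python3 - <<'E'
from h import *
from scipy.spatial import ConvexHull
# tiers yaw from lid edges in the scene picture, at 2 side cams: compare current lid mask with the first (pics/a.png)
p0=cv2.imread('pics/a.png')[:,:,::-1]
for i,c in enumerate(('scene','side')):
    im=camera(c);n=cv2.resize(im,None,fx=.75,fy=.75,interpolation=cv2.INTER_CUBIC)
    o=p0[i*288:(i+1)*288]
    for nm,x in(('old',o),('new',n)):
        h=cv2.cvtColor(np.ascontiguousarray(x),cv2.COLOR_RGB2HSV);m=cv2.inRange(h,(35,40,40),(75,140,255));m[:, :150]=0;m[:,250:]=0;m[:100]=0;m[200:]=0
        ys,xs=np.nonzero(m);print(c,nm,len(xs),xs.min(),xs.max(),ys.min(),ys.max(),round(xs.mean(),1),round(ys.mean(),1))
E
```

```text
25.0333 z 0.3177 q7 -2.369 rel mm [-21.  -34.6] F tool [-2.21 -0.72  0.63] M [ 0.151 -0.561 -0.02 ]
scene old 1759 167 234 103 181 197.5 148.3
scene new 1552 167 234 103 180 194.4 151.5
side old 1478 150 248 101 188 195.9 140.8
side new 1361 150 248 104 188 195.0 142.2
```

The moment and pad force have doubled and the finger now lags, so the stop has been reached. One tiny press will confirm it.

>>> step_arm --commands "0.03 -0.02 0 0.01; 0.07 -0.04 0 0.02; 0.07 -0.04 0 0.02"

```text
clock: 25.38
eef_pos: [0.5465, 0.0253, 0.3176]
orientation: [3.141, 0.001, -1.754]
contact_force: [1.4, 5.0, -0.4]
width: -0.004
gripper_force: 2.4
```

```bash
python3 chk.py
```

```text
25.3833 z 0.3176 q7 -2.387 rel mm [-21.3 -34.5] F tool [-5.17 -0.48  0.45] M [ 0.088 -0.993 -0.031]
```

The reaction is now 5 N with the finger stalled, so the nut is hard against its stop. I'll back off, lift, and check.

>>> step_arm --commands "-0.33 0.22 0 -0.1; -0.63 0.48 0 -0.2; -0.63 0.48 -1.5 -0.2; -0.63 0.48 -4 -0.2; -0.6 -1.5 -5 -0.2; -0.6 -4 -5 -0.2; -0.6 -7 -4 -0.2; -0.6 -9.5 -2 -0.2; -0.6 -10 0 -0.2; -0.6 -10 0 -0.2; -0.6 -10 0 -0.2"

```text
clock: 26.3
eef_pos: [0.645, 0.0113, 0.3169]
orientation: [3.138, -0.002, -1.556]
contact_force: [-1.1, 0.6, -0.2]
width: -0.0
gripper_force: 0.0
```

```bash
python3 chk.py
python3 - <<'E'
from h import *
im=camera('wrist')
c=cv2.resize(im[150:270,362:512],None,fx=4,fy=4,interpolation=cv2.INTER_CUBIC)
w=cv2.resize(camera('scene')[100:340,80:400],None,fx=2/3*.9,fy=2/3*.9)
out=np.zeros((480,800,3),np.uint8);out[:,:600]=c;out[:w.shape[0],600:600+min(200,w.shape[1])]=w[:,:200]
save('z.png',out)
E
```

```text
26.3 z 0.3169 q7 -2.348 rel mm [   1.4 -136.3] F tool [-0.63  1.09  0.18] M [0.009 0.066 0.021]
```

View pics/z.png

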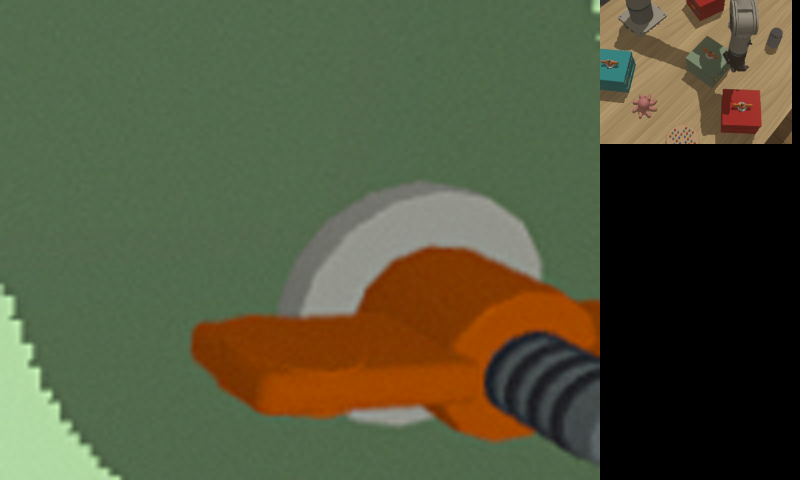

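The picture shows the hub seated on the collar at about (420,290) with no gap, more rod exposed, and the toys and tiers in place. I'll raise the arm and hand in.

>>> step_arm --commands "0 0 -2 0; 0 0 -4 0; 0 0 -6 0; 0 0 -7 0; 0 0 -7 0; 0 0 -7 0"

```text
clock: 26.9
eef_pos: [0.6455, 0.0125, 0.3884]
orientation: [-3.14, 0.001, -1.554]
contact_force: [-0.3, -0.3, -0.6]
width: 0.0
gripper_force: 0.0
```

```bash
python3 -c "
from cell import *
print(finish_job())"
```

```text
the job is handed in; nothing more can be done
None
```

The orange wing nut on the sage tiers is tightened down onto its collar. I turned it by light fingertip pushes in three strokes, at most about 5 N, until it reached the hard stop. As far as the pictures show, the tiers and toys have not moved, and the job was handed in at about 27 s.

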